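# Set the stock tags to match the bins

## Robot

A 6-joint arm with a two-finger parallel gripper is mounted at the origin on the work surface. World frame = base frame: x ahead of the robot, y to its left, z up, the work surface at z = 0. Lengths are in m, angles in rad, forces in N, time in s.
With the tool pointing down it reaches from about 0.4 to 0.825 m from the base axis. Payload 7 kg.
Tool frame: the origin (TCP) lies on the mounting face of the last link; the fingertips stand 173 mm ahead of it and the grasp point (between the pads) lies robot.grip_depth ahead of it (robot.grip_depth is the distance from the TCP to the grasp point, in m); z points along the fingers, x is the direction in which the jaws open and shut, and the axes are right-handed (so a half turn about z gives the same grasp; the last joint's range is limited). The gripper opens to 85 mm and grips with 20 to 120 N. Pads are 22 mm wide; open, the fingers measure 114 mm over their backs; the gripper's body (76 mm by 85 mm) begins 54 mm behind the grasp point. The pads swing forward as they close: fully open they stand 13 mm farther back than shut.
Start: joints at [-1.06, 0.359, 0.012, 0, -1.224, -0.288], TCP at [0.149, -0.658, 0.405] pointing down, gripper open.
Joint ranges: [-3.07, 3.07], [-1.43, 2.12], [-1.02, 1.25], [-3.03, 1.67], [-3.05, -0], [-3.03, 3.03]. Speed limits (rad/s): [2.39, 2.39, 3.01, 3.14, 3.14, 3.14].

## Interface

Orientations are given as [roll, pitch, yaw] about the fixed x, y, z axes, in that order (R = Rz(yaw) Ry(pitch) Rx(roll)).
In Python, from station import robot gives the robot as it stands. The module is installed in compiled form; this text tells all that it offers.
- The arm moves only by the tool arm_command, never from a script. Its argument "motion" is a list of rows, each an object of numbers: "hand": the finger opening in m, from 0 to 0.0854; "x", "y", "z": the shift along the tool's x, y, z in m; "twist": the turn about the tool's z in rad. A call has 1 to 10 rows; each row shifts and turns the commanded pose from where the row before left it, along the tool's axes as they then stand; what a row does not reach is not made up. A row lasts 1/12 s, in which the tool goes at most 41.7 mm and 7.16 degrees, less where a joint would pass 70% of its speed; a pose out of reach is approached as far as the arm can. A call is refused whole if a number of a shift passes 0.0417 or a number of a turn 0.125, either way. A call with a gripper value outside its range is refused whole. The fingers move at their own pace and stop on an object; "grip_force" is the grip in N (left out, the last holds). Time passes only in rows, so rows that do not move let the fingers close. It gives the time, the measured TCP pose, the force and the opening at its end, in the units of the state.
- robot.sense(): the state, without advancing time (a new reading comes with each control period).
- robot.camera(name): name is "scene" or "top"; returns the picture (384x512x3 uint8, blue, green, red); there is no depth.
- robot.calibration(name): a dict with "fx", "fy", "cx", "cy" (pixels), "k1" (the pictures are not rectified: a ray, as slopes to the right and down, at radius r is drawn at 1 + k1 r^2 times it, then the intrinsics apply), "R" (3x3) and "t" (3): a world point X has camera coordinates R X + t. Camera axes: x right, y down, z forward; pixel columns grow to the right and rows downward; lengths in m; the calibration is good to about 2 mm. A picture is of the moment at which its call begins. calibration takes no time and is no camera call.
- robot.close_job(): hands the job in, once; it reports no verdict.
The state is a dict: "time_s": time; "qpos": joint angles; "joint_vel": joint speeds; "joint_efforts": joint torques, N m; "tool_pos": TCP position; "orientation": TCP orientation; "wrist_force": force on the tool from outside, world axes, zero at the start; "torque": the same for the moment, N m; "grip_width": opening from 0.0 (shut) to 1.0 (fully open).
Only numpy, scipy, OpenCV 4.12 (cv2) and the standard library are available. Lean on these libraries where they do the work, as an engineer would, in place of code of your own. Each camera call takes 0.05 s, during which the arm holds its last target. There are 200 camera calls.

## Task

On the stock board in the drawing office, each hinged tag belongs to the bin straight behind it. Push tags over gently with a fingertip until only the tags of the two full bins lie green face up and the tags of the other two bins (empty, or one piece left) lie red face up, each resting fully on its stop. Leave the bins and everything else standing where they are, and finish clear of it all.

Things in the scene. Friction and masses are not known exactly. Their poses are not given: they have to be found in the camera images.
- board: wooden stock board, 270 x 700 x 12 mm, lying fixed on the table; origin: centre of its underside, at table height. Its y axis runs along the row of tags (to the robot's left), its x axis from tags to bins, away from the robot. Tags stand 160 mm apart on its near half; each belongs to the bin straight behind it (bin centre about 125 mm further along the board's x).
- stand_a: fixed dark steel stand of tag a, 74 x 50 mm, on top of the board; origin: centre of its underside; axes parallel to the board's. Its place in the row varies. Tag behaviour: swings freely over the top with slight friction; once about 15 degrees past upright it falls to its stop by itself. Upright, its edge is 98 mm above the table.
- hinge_a (a point): middle of tag a's hinge pin (along the stand's x), 40 mm above the table; steel ears 32 mm either side rise 6 mm higher. To tip the tag: fingertip end about 18 mm above the pin, moving level along the board's y from outside the free edge towards the pin, until its leading side is 5 to 12 mm past the pin (further on, it would press the tag on its stop).
- tag_a (a joint): tag a: 50 mm wide along the pin, 58 mm from pin to free edge, 6 mm thick, 40 g, one face red, one green; its free edge is a freely turning white roller, 10 mm diameter. 0: on its left stop, leaning to the board's +y, 35 degrees above level, red up. 1.92 rad: on its right stop, leaning to -y, green up. Upright at 0.96. At rest the edge is 33 mm above the pin, 48 mm to the side.
- stand_b: fixed dark steel stand of tag b, 74 x 50 mm, on top of the board; origin: centre of its underside; axes parallel to the board's. Its place in the row varies. Tag behaviour: swings freely over the top with slight friction; once about 15 degrees past upright it falls to its stop by itself. Upright, its edge is 98 mm above the table.
- hinge_b (a point): middle of tag b's hinge pin (along the stand's x), 40 mm above the table; steel ears 32 mm either side rise 6 mm higher. To tip the tag: fingertip end about 18 mm above the pin, moving level along the board's y from outside the free edge towards the pin, until its leading side is 5 to 12 mm past the pin (further on, it would press the tag on its stop).
- tag_b (a joint): tag b: 50 mm wide along the pin, 58 mm from pin to free edge, 6 mm thick, 40 g, one face red, one green; its free edge is a freely turning white roller, 10 mm diameter. 0: on its left stop, leaning to the board's +y, 35 degrees above level, red up. 1.92 rad: on its right stop, leaning to -y, green up. Upright at 0.96. At rest the edge is 33 mm above the pin, 48 mm to the side.
- stand_c: fixed dark steel stand of tag c, 74 x 50 mm, on top of the board; origin: centre of its underside; axes parallel to the board's. Its place in the row varies. Tag behaviour: swings freely over the top with slight friction; once about 15 degrees past upright it falls to its stop by itself. Upright, its edge is 98 mm above the table.
- hinge_c (a point): middle of tag c's hinge pin (along the stand's x), 40 mm above the table; steel ears 32 mm either side rise 6 mm higher. To tip the tag: fingertip end about 18 mm above the pin, moving level along the board's y from outside the free edge towards the pin, until its leading side is 5 to 12 mm past the pin (further on, it would press the tag on its stop).
- tag_c (a joint): tag c: 50 mm wide along the pin, 58 mm from pin to free edge, 6 mm thick, 40 g, one face red, one green; its free edge is a freely turning white roller, 10 mm diameter. 0: on its left stop, leaning to the board's +y, 35 degrees above level, red up. 1.92 rad: on its right stop, leaning to -y, green up. Upright at 0.96. At rest the edge is 33 mm above the pin, 48 mm to the side.
- stand_d: fixed dark steel stand of tag d, 74 x 50 mm, on top of the board; origin: centre of its underside; axes parallel to the board's. Its place in the row varies. Tag behaviour: swings freely over the top with slight friction; once about 15 degrees past upright it falls to its stop by itself. Upright, its edge is 98 mm above the table.
- hinge_d (a point): middle of tag d's hinge pin (along the stand's x), 40 mm above the table; steel ears 32 mm either side rise 6 mm higher. To tip the tag: fingertip end about 18 mm above the pin, moving level along the board's y from outside the free edge towards the pin, until its leading side is 5 to 12 mm past the pin (further on, it would press the tag on its stop).
- tag_d (a joint): tag d: 50 mm wide along the pin, 58 mm from pin to free edge, 6 mm thick, 40 g, one face red, one green; its free edge is a freely turning white roller, 10 mm diameter. 0: on its left stop, leaning to the board's +y, 35 degrees above level, red up. 1.92 rad: on its right stop, leaning to -y, green up. Upright at 0.96. At rest the edge is 33 mm above the pin, 48 mm to the side.
- bin_tubes: Grey open-topped bin 100 x 100 mm, 50 mm high, standing loose on the board behind one of the tags; origin: centre of its underside. FULL: heaped with yellow tubes to 11 mm over its rim.
- bin_erasers: Grey open-topped bin 100 x 100 mm, 50 mm high, standing loose on the board behind one of the tags; origin: centre of its underside. FULL: heaped with blue and white erasers to about 10 mm over its rim.
- bin_empty: Grey open-topped bin 100 x 100 mm, 50 mm high, standing loose on the board behind one of the tags; origin: centre of its underside. Not full: empty.
- bin_last: Grey open-topped bin 100 x 100 mm, 50 mm high, standing loose on the board behind one of the tags; origin: centre of its underside. Not full: one orange eraser left on its floor.
- tin_1: bystander: loose aluminium tin with black cap, 27 mm diameter, 57 mm high, upright on the board between two bins; origin: centre of its underside.
- tin_2: bystander: loose aluminium tin with black cap, 27 mm diameter, 57 mm high, upright on the board between two bins; origin: centre of its underside.
- tin_3: bystander: loose aluminium tin with black cap, 27 mm diameter, 57 mm high, upright on the board between two bins; origin: centre of its underside.
- tape: bystander: roll of paper tape lying on the table left of the board, 90 mm diameter, 22 mm high; origin: underside centre.
- weight: bystander: brass drawing weight with a knob, 64 mm diameter, 62 mm high, on the table left of the board; origin: underside centre.
- mug: bystander: white mug, 80 mm diameter, 90 mm high, on the table right of the board; origin: underside centre.
- stapler: bystander: dark steel stapler, 130 x 34 x 50 mm, on the table right of the board; origin: underside centre.
Things that resemble listed ones, but are neither listed nor needed, are in the scene too. Leave any pink look-alike of the bin_tubes alone.

How it is judged:
By the outcome, as a careful person would: the job done as asked, in the order asked, and still so for the second after the job is handed in, with the robot touching nothing.
It also fails if it takes over 54 s, if anything falls off the work surface, if the arm or the gripper's body presses on something with over 40 N, if the wrist force passes 120 N, or if a joint passes its speed limit or range.

## Working session

There is one attempt and no reset: what is moved stays moved. The work goes in short steps, Python scripts to look and compute and a tool call to move; the robot and the scene stay as the last step left them, time stands still between calls to the robot, and variables do not carry over. Pictures are saved under pics/ and viewed, about 8 in all and at most 12, crops included, and the job is handed in when it is done.

Besides the shell and the picture viewer there is one more tool, called after ">>>" in YAML: its name, and indented under it one key for each argument. arm_command: Moves the arm, as the interface text tells. Its arguments: {"type":"object","properties":{"motion":{"type":"array"},"grip_force":{"type":"number"}},"required":["motion"]}

```bash
mkdir -p pics; python3 - <<'E'
from station import robot
import cv2,numpy as np
s=robot.sense();print(s, robot.grip_depth)
for n in("scene","top"):
    im=robot.camera(n);cv2.imwrite(f"pics/{n}0.png",im)
    c=robot.calibration(n);print(n,c)
    cv2.imwrite(f"pics/{n}0b.png",cv2.resize(im,(800,600),interpolation=cv2.INTER_CUBIC))
E
```

```text
{'time_s': 0.0, 'qpos': array([-1.05992664e+00,  3.59383257e-01,  1.10476585e-02, -3.61762879e-04,
       -1.22411966e+00, -2.88099468e-01]), 'joint_vel': array([ 0.00075219,  0.00124453,  0.00054554, -0.00038047,  0.00035114,
        0.00022498]), 'joint_efforts': array([ 4.16431421e-04, -5.83323312e+01,  2.93413532e+01,  6.93624169e+00,
       -6.09413037e-03,  2.34474089e-05]), 'tool_pos': array([ 0.14908165, -0.65812043,  0.40375883]), 'orientation': array([-3.14144732e+00, -1.68719285e-03,  1.79344323e+00]), 'wrist_force': array([ 0.23820012, -0.34136279,  0.31323734]), 'torque': array([ 0.02066305,  0.01070243, -0.01034755]), 'grip_width': 0.9980608030663515} 0.1547
scene {'fx': 404.10492141981837, 'fy': 404.10492141981837, 'cx': 254.55807016686884, 'cy': 194.83779283331617, 'k1': 0.014800001300467613, 'R': array([[-0.0494552 ,  0.99867429, -0.01427727],
       [ 0.80009577,  0.03105702, -0.5990678 ],
       [-0.5978302 , -0.0410502 , -0.800571  ]]), 't': array([ 0.03680684, -0.45966189,  1.97195166])}
top {'fx': 432.5960118633426, 'fy': 432.5960118633426, 'cx': 257.7637725668495, 'cy': 192.27992723784033, 'k1': -0.14771245465550054, 'R': array([[-0.00985032, -0.99993142, -0.00633413],
       [-0.995639  ,  0.01039531, -0.09270881],
       [ 0.0927683 ,  0.0053933 , -0.99567312]]), 't': array([-6.85792542e-04,  6.09339915e-01,  1.48359398e+00])}
```

View pics/top0b.png

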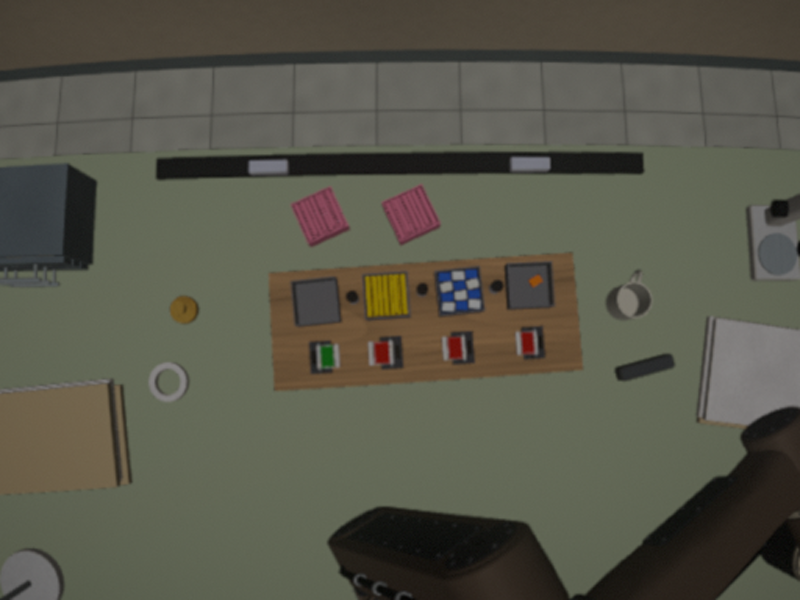

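View pics/scene0b.png

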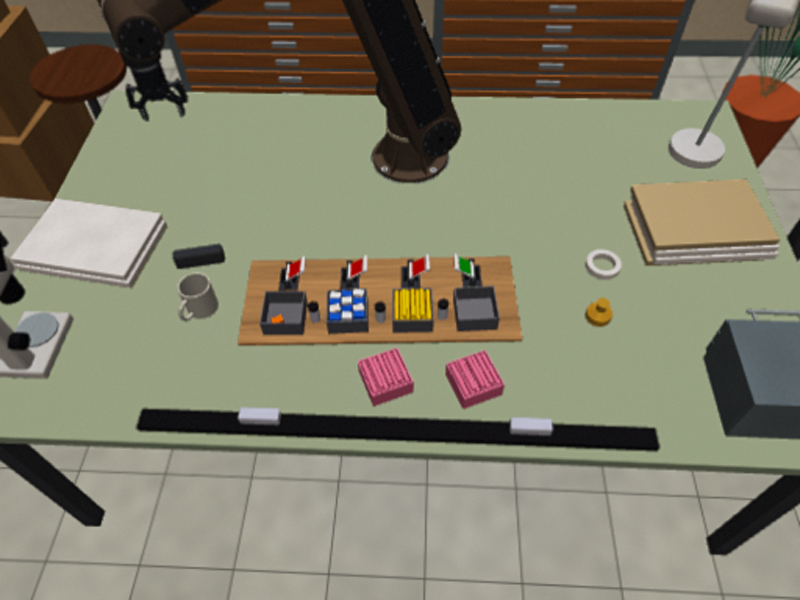

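The top view shows four bins: empty (317,302), yellow tubes (386,295), blue and white erasers (459,290) and one orange eraser left (528,286). The tags are green, red, red, red. The pink look-alikes (320,215) and (411,214) are off the board, so they are not the tubes bin. Next I'll enlarge the row to confirm and measure.

```bash
python3 - <<'E'
import cv2
im=cv2.imread("pics/top0.png")[155:255,170:375]
cv2.imwrite("pics/crop1.png",cv2.resize(cv2.convertScaleAbs(im,alpha=1.6),None,fx=3.9,fy=3.9,interpolation=cv2.INTER_CUBIC))
E
```

```text
(no output)
```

View pics/crop1.png

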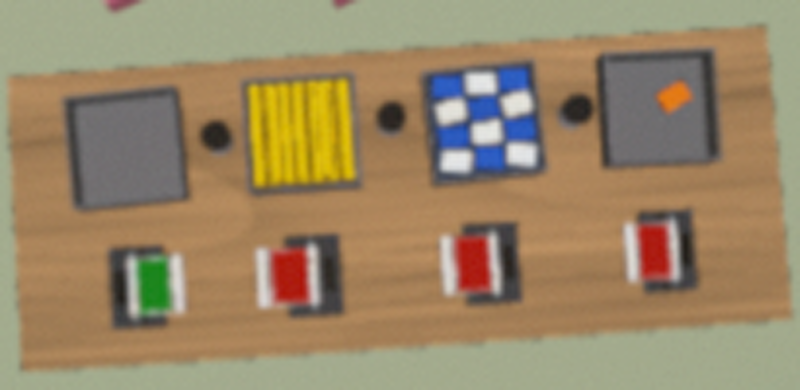

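The enlarged crop confirms the pairs: empty/green leaning right, tubes/red, erasers/red and last eraser/red leaning left. White rollers are at crop (178,284), (262,278), (447,265) and (631,253). Only the first three tags need tipping.

```bash
cat > h.py <<'E'
from station import robot
import numpy as np, cv2
def pt(n,u,v,z):
    c=robot.calibration(n);K=np.array([[c["fx"],0,c["cx"]],[0,c["fy"],c["cy"]],[0,0,1]])
    p=cv2.undistortPoints(np.array([[[u,v]]],float),K,np.array([c["k1"],0,0,0,0]))[0,0]
    R=c["R"];d=R.T@[p[0],p[1],1];o=-R.T@c["t"]
    return o+d*(z-o[2])/d[2]
E
python3 - <<'E'
from h import *
f=lambda p,z:pt("top",170+(p[0]+.5)/3.9-.5,155+(p[1]+.5)/3.9-.5,z)
TL,TR,BR,BL=[f(p,.012) for p in((10,76),(768,26),(791,318),(21,369))]
print("corners",TL,TR,BR,BL)
ey=(TL-TR)+(BL-BR);ey/=np.linalg.norm(ey);ex=(TL-BL)+(TR-BR);ex/=np.linalg.norm(ex)
c=(TL+TR+BL+BR)/4
print("len",np.linalg.norm(TL-TR),np.linalg.norm(TL-BL),"yaw from y",np.arctan2(-ey[0],ey[1]),"from x",np.arctan2(ex[1],ex[0]),c)
H=[]
for p,s in(((178,284),1),((262,278),-1),((447,265),-1),((631,253),-1)):
    r=f(p,.073);h=r+s*.048*ey;H.append(h);print("roller",r,"hinge",h,"board x,y",(h-c)@ex,(h-c)@ey)
d=H[0]-H[3];print("yaw hinges",np.arctan2(-d[0],d[1]),np.linalg.norm(d))
# stand centres from the visible outer edges (z~.03)
for p in((111,287),(340,275),(517,262),(692,250)): 
  for z in(.012,.03): q=f(p,z);print("stand edge",z,(q-c)@ex,(q-c)@ey)
E
```

```text
corners [0.67919451 0.29832485 0.012     ] [ 0.71839478 -0.39819305  0.012     ] [ 0.45071412 -0.41082028  0.012     ] [0.41235605 0.28667936 0.012     ]
len 0.6976201275392738 0.2670924559961574 yaw from y 0.05557925544288645 from x 0.04537920454643445 [ 0.56516487 -0.05600228  0.012     ]
roller [0.48740172 0.13751656 0.073     ] hinge [0.48473529 0.18544244 0.073     ] board x,y -0.06939396498570091 0.2455398125773171
roller [0.49198871 0.06467382 0.073     ] hinge [0.49465514 0.01674794 0.073     ] board x,y -0.06713692536978627 0.0765547444494375
roller [ 0.50160073 -0.0953907   0.073     ] hinge [ 0.50426716 -0.14331658  0.073     ] board x,y -0.06479590764372298 -0.08379656988652923
roller [ 0.51001924 -0.25547604  0.073     ] hinge [ 0.51268567 -0.30340192  0.073     ] board x,y -0.06364811320827163 -0.24410236986569972
yaw hinges 0.05711425739610141 0.48964275929862683
stand edge 0.012 -0.06736750481529823 0.264655697922465
stand edge 0.03 -0.06768445614851643 0.26207222167426947
stand edge 0.012 -0.06766905861111151 0.05753685398893279
stand edge 0.03 -0.06798244281169359 0.05740342280068539
stand edge 0.012 -0.06498598762234199 -0.10244884075084525
stand edge 0.03 -0.0653311103393077 -0.10068977315136594
stand edge 0.012 -0.06345887277486109 -0.2620322039856153
stand edge 0.03 -0.06382206000067105 -0.25838539684820794
```

>>> arm_command:
  motion:
    - {"hand": 0,"twist": -0.12}
    - {"hand": 0,"twist": -0.12}
    - {"hand": 0,"twist": -0.12}
    - {"hand": 0,"twist": -0.12}
    - {"hand": 0,"twist": -0.12}
    - {"hand": 0,"twist": -0.12}
    - {"hand": 0,"twist": -0.12}
    - {"hand": 0,"twist": -0.12}
    - {"hand": 0,"twist": -0.12}
    - {"hand": 0,"twist": -0.12}
  grip_force: 20

```text
schema error: expected keys hand, x, y, z, twist
```

>>> arm_command:
  motion:
    - {"twist": -0.102}
    - {"twist": -0.102}
    - {"x": -0.0213,"y": 0.0319}
    - {"x": -0.0213,"y": 0.0319}
    - {"x": -0.0213,"y": 0.0319}
    - {"x": -0.0213,"y": 0.0319}
    - {"x": -0.0213,"y": 0.0319}
    - {"x": -0.0213,"y": 0.0319}
    - {"x": -0.0213,"y": 0.0319}
    - {"x": -0.0213,"y": 0.0319}

```text
schema error: expected keys hand, x, y, z, twist
```

>>> arm_command:
  motion:
    - {"x": -0.0213,"y": 0.0319}
    - {"x": -0.0213,"y": 0.0319}
    - {"x": -0.0213,"y": 0.0319}
    - {"x": -0.0213,"y": 0.0319}
    - {"x": -0.0213,"y": 0.0319}
    - {"x": -0.0213,"y": 0.0319}
    - {"x": -0.0213,"y": 0.0319}
    - {"x": -0.0213,"y": 0.0319}
    - {"x": -0.0213,"y": 0.0319}
    - {"x": -0.0213,"y": 0.0319}

```text
schema error: expected keys hand, x, y, z, twist
```

>>> arm_command:
  motion:
    - {"z": 0.02}
    - {"z": 0.02}
    - {"z": 0.02}
    - {"z": 0.01}
    - {"z": 0.0}
    - {"z": 0.0}

```text
schema error: expected keys hand, x, y, z, twist
```

All five keys are required in every row.

>>> arm_command:
  motion:
    - {"hand": 0,"x": 0,"y": 0,"z": 0,"twist": -0.12}
    - {"hand": 0,"x": 0,"y": 0,"z": 0,"twist": -0.12}
    - {"hand": 0,"x": 0,"y": 0,"z": 0,"twist": -0.12}
    - {"hand": 0,"x": 0,"y": 0,"z": 0,"twist": -0.12}
    - {"hand": 0,"x": 0,"y": 0,"z": 0,"twist": -0.12}
    - {"hand": 0,"x": 0,"y": 0,"z": 0,"twist": -0.12}
    - {"hand": 0,"x": 0,"y": 0,"z": 0,"twist": -0.12}
    - {"hand": 0,"x": 0,"y": 0,"z": 0,"twist": -0.12}
    - {"hand": 0,"x": 0,"y": 0,"z": 0,"twist": -0.12}
    - {"hand": 0,"x": 0,"y": 0,"z": 0,"twist": -0.12}
  grip_force: 20

```text
time_s: 0.93
tool_pos: [0.1491, -0.6582, 0.4041]
orientation: [3.141, -0.0, 2.999]
wrist_force: [0.1, -0.1, 0.1]
grip_width: -0.002
```

>>> arm_command:
  motion:
    - {"hand": 0,"x": 0,"y": 0,"z": 0,"twist": -0.1}
    - {"hand": 0,"x": 0,"y": 0,"z": 0,"twist": -0.1}
    - {"hand": 0,"x": -0.0213,"y": 0.0319,"z": 0,"twist": 0}
    - {"hand": 0,"x": -0.0213,"y": 0.0319,"z": 0,"twist": 0}
    - {"hand": 0,"x": -0.0213,"y": 0.0319,"z": 0,"twist": 0}
    - {"hand": 0,"x": -0.0213,"y": 0.0319,"z": 0,"twist": 0}
    - {"hand": 0,"x": -0.0213,"y": 0.0319,"z": 0,"twist": 0}
    - {"hand": 0,"x": -0.0213,"y": 0.0319,"z": 0,"twist": 0}
    - {"hand": 0,"x": -0.0213,"y": 0.0319,"z": 0,"twist": 0}
    - {"hand": 0,"x": -0.0213,"y": 0.0319,"z": 0,"twist": 0}

```text
time_s: 1.77
tool_pos: [0.3064, -0.3928, 0.4045]
orientation: [3.141, -0.0, -3.09]
wrist_force: [2.4, -0.4, -0.3]
grip_width: -0.002
```

>>> arm_command:
  motion:
    - {"hand": 0,"x": -0.0213,"y": 0.0319,"z": 0,"twist": 0}
    - {"hand": 0,"x": -0.0213,"y": 0.0319,"z": 0,"twist": 0}
    - {"hand": 0,"x": -0.0213,"y": 0.0319,"z": 0,"twist": 0}
    - {"hand": 0,"x": -0.0213,"y": 0.0319,"z": 0,"twist": 0}
    - {"hand": 0,"x": -0.0213,"y": 0.0319,"z": 0,"twist": 0}
    - {"hand": 0,"x": -0.0213,"y": 0.0319,"z": 0,"twist": 0}
    - {"hand": 0,"x": -0.0213,"y": 0.0319,"z": 0,"twist": 0}
    - {"hand": 0,"x": -0.0213,"y": 0.0319,"z": 0,"twist": 0}
    - {"hand": 0,"x": -0.0213,"y": 0.0319,"z": 0,"twist": 0}
    - {"hand": 0,"x": -0.0213,"y": 0.0319,"z": 0,"twist": 0}

```text
time_s: 2.6
tool_pos: [0.5025, -0.063, 0.4047]
orientation: [3.141, 0.0, -3.089]
wrist_force: [1.1, -0.8, 0.1]
grip_width: 0.003
```

>>> arm_command:
  motion:
    - {"hand": 0,"x": 0,"y": 0,"z": 0.02,"twist": 0}
    - {"hand": 0,"x": 0,"y": 0,"z": 0.02,"twist": 0}
    - {"hand": 0,"x": 0,"y": 0,"z": 0.02,"twist": 0}
    - {"hand": 0,"x": 0,"y": 0,"z": 0.01,"twist": 0}
    - {"hand": 0,"x": 0,"y": 0,"z": 0,"twist": 0}
    - {"hand": 0,"x": 0,"y": 0,"z": 0,"twist": 0}

```text
time_s: 3.1
tool_pos: [0.5023, -0.0651, 0.3348]
orientation: [-3.141, -0.001, -3.09]
wrist_force: [-0.6, -0.3, 0.5]
grip_width: -0.001
```

```bash
python3 - <<'E'
from h import *
im=robot.camera("scene");s=robot.sense();t=s["tool_pos"];print(t,s["orientation"],robot.grip_depth)
c=robot.calibration("scene")
for L in(.160,.173,.186):
    X=c["R"]@(t-[0,0,L])+c["t"];p=X[:2]/X[2];p=p*(1+c["k1"]*p@p)*c["fx"]+[c["cx"],c["cy"]];print(L,p,(p-[150,90])*4)
cv2.imwrite("pics/s1.png",cv2.resize(im[90:230,150:350],None,fx=4,fy=4,interpolation=cv2.INTER_CUBIC))
E
```

```text
[ 0.50253857 -0.06510811  0.3355348 ] [-3.14128093e+00  7.35596494e-04 -3.08961737e+00] 0.1547
0.16 [239.91202567 151.41634629] [359.6481027  245.66538518]
0.173 [240.05959258 153.7483519 ] [360.23837032 254.99340762]
0.186 [240.20516436 156.04901049] [360.82065744 264.19604198]
```

View pics/s1.png

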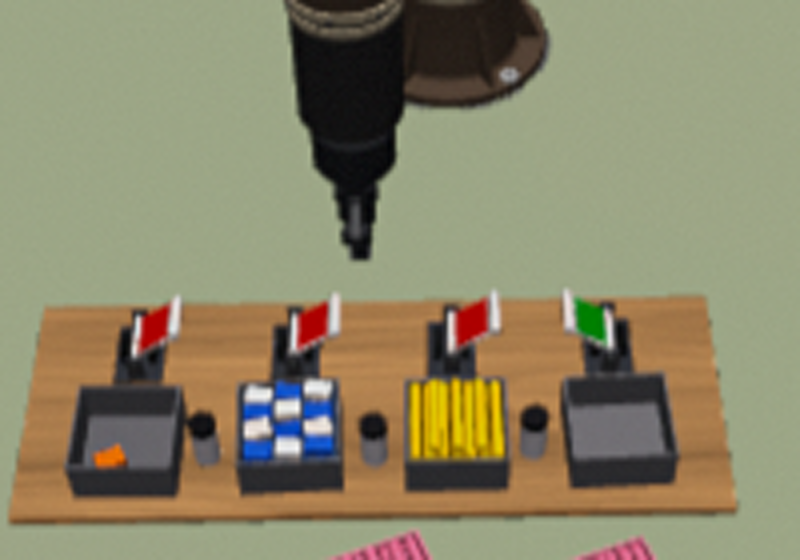

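The finger tip at crop (360,258) is where the 173 mm length predicts, about 22 mm wide, and lies between tags 2 and 3. Now I'll descend 104 mm beside tag 3 (erasers) and push towards −y.

>>> arm_command:
  motion:
    - {"hand": 0,"x": 0,"y": 0,"z": 0.02,"twist": 0}
    - {"hand": 0,"x": 0,"y": 0,"z": 0.03,"twist": 0}
    - {"hand": 0,"x": 0,"y": 0,"z": 0.03,"twist": 0}
    - {"hand": 0,"x": 0,"y": 0,"z": 0.016,"twist": 0}
    - {"hand": 0,"x": 0,"y": 0,"z": 0.008,"twist": 0}
    - {"hand": 0,"x": 0,"y": 0,"z": 0,"twist": 0}
    - {"hand": 0,"x": 0,"y": -0.005,"z": 0,"twist": 0}
    - {"hand": 0,"x": 0,"y": -0.005,"z": 0,"twist": 0}
    - {"hand": 0,"x": 0,"y": -0.005,"z": 0,"twist": 0}
    - {"hand": 0,"x": 0,"y": -0.005,"z": 0,"twist": 0}

```text
time_s: 3.98
tool_pos: [0.5037, -0.0855, 0.232]
orientation: [3.141, 0.003, -3.09]
wrist_force: [0.6, 0.1, 0.9]
grip_width: -0.001
```

>>> arm_command:
  motion:
    - {"hand": 0,"x": 0,"y": -0.006,"z": 0,"twist": 0}
    - {"hand": 0,"x": 0,"y": -0.006,"z": 0,"twist": 0}
    - {"hand": 0,"x": 0,"y": -0.006,"z": 0,"twist": 0}
    - {"hand": 0,"x": 0,"y": -0.006,"z": 0,"twist": 0}
    - {"hand": 0,"x": 0,"y": -0.006,"z": 0,"twist": 0}
    - {"hand": 0,"x": 0,"y": -0.006,"z": 0,"twist": 0}
    - {"hand": 0,"x": 0,"y": -0.005,"z": 0,"twist": 0}
    - {"hand": 0,"x": 0,"y": -0.005,"z": 0,"twist": 0}
    - {"hand": 0,"x": 0,"y": -0.005,"z": 0,"twist": 0}
    - {"hand": 0,"x": 0,"y": 0,"z": 0,"twist": 0}

```text
time_s: 4.82
tool_pos: [0.5058, -0.1366, 0.2306]
orientation: [-3.142, -0.0, -3.09]
wrist_force: [0.0, 1.2, -0.5]
grip_width: 0.002
```

```bash
python3 - <<'E'
from h import *
print(robot.sense()["tool_pos"],robot.sense()["wrist_force"])
im=robot.camera("scene")
cv2.imwrite("pics/s2.png",cv2.resize(im[130:230,150:350],None,fx=4,fy=4,interpolation=cv2.INTER_CUBIC))
E
```

```text
[ 0.50582269 -0.13660267  0.2306112 ] [ 0.04685808  1.22142527 -0.51245224]
```

View pics/s2.png

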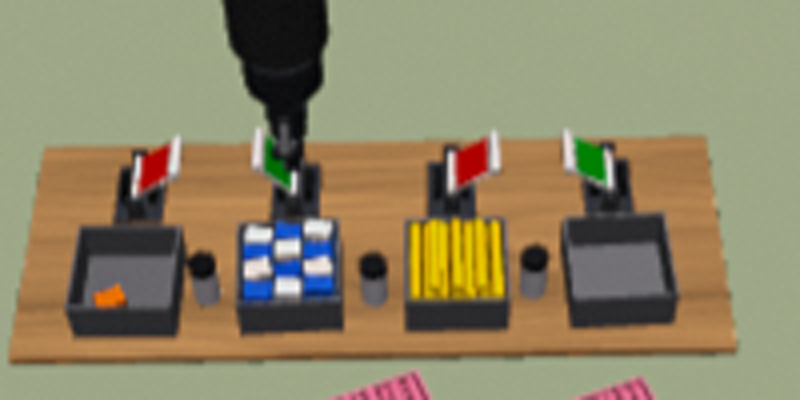

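Tag 3 has gone over: the picture shows green at (275,160) with the finger beside it. Next I'll lift, cross 232 mm towards +y, descend and push tag 2.

>>> arm_command:
  motion:
    - {"hand": 0,"x": 0,"y": 0.004,"z": -0.015,"twist": 0}
    - {"hand": 0,"x": 0,"y": 0.004,"z": -0.03,"twist": 0}
    - {"hand": 0,"x": 0,"y": 0,"z": -0.025,"twist": 0}
    - {"hand": 0,"x": 0,"y": 0.03,"z": 0,"twist": 0}
    - {"hand": 0,"x": 0,"y": 0.035,"z": 0,"twist": 0}
    - {"hand": 0,"x": 0,"y": 0.035,"z": 0,"twist": 0}
    - {"hand": 0,"x": 0,"y": 0.035,"z": 0,"twist": 0}
    - {"hand": 0,"x": 0,"y": 0.035,"z": 0,"twist": 0}
    - {"hand": 0,"x": 0,"y": 0.035,"z": 0,"twist": 0}
    - {"hand": 0,"x": 0,"y": 0.02,"z": 0,"twist": 0}

```text
time_s: 5.7
tool_pos: [0.4934, 0.0998, 0.301]
orientation: [3.141, 0.001, -3.088]
wrist_force: [0.2, -0.6, 0.9]
grip_width: 0.001
```

>>> arm_command:
  motion:
    - {"hand": 0,"x": 0,"y": 0,"z": 0,"twist": 0}
    - {"hand": 0,"x": 0,"y": 0,"z": 0,"twist": 0}

```text
time_s: 5.87
tool_pos: [0.4935, 0.0981, 0.3007]
orientation: [3.142, -0.0, -3.087]
wrist_force: [0.5, 0.2, -0.2]
grip_width: 0.001
```

>>> arm_command:
  motion:
    - {"hand": 0,"x": 0,"y": 0,"z": 0.02,"twist": 0}
    - {"hand": 0,"x": 0,"y": 0,"z": 0.025,"twist": 0}
    - {"hand": 0,"x": 0,"y": 0,"z": 0.017,"twist": 0}
    - {"hand": 0,"x": 0,"y": 0,"z": 0.008,"twist": 0}
    - {"hand": 0,"x": 0,"y": 0,"z": 0,"twist": 0}
    - {"hand": 0,"x": 0,"y": -0.005,"z": 0,"twist": 0}
    - {"hand": 0,"x": 0,"y": -0.005,"z": 0,"twist": 0}
    - {"hand": 0,"x": 0,"y": -0.005,"z": 0,"twist": 0}
    - {"hand": 0,"x": 0,"y": -0.005,"z": 0,"twist": 0}
    - {"hand": 0,"x": 0,"y": -0.005,"z": 0,"twist": 0}

```text
time_s: 6.7
tool_pos: [0.4953, 0.0713, 0.2315]
orientation: [3.141, 0.002, -3.09]
wrist_force: [0.6, 0.3, 0.6]
grip_width: -0.001
```

>>> arm_command:
  motion:
    - {"hand": 0,"x": 0,"y": -0.006,"z": 0,"twist": 0}
    - {"hand": 0,"x": 0,"y": -0.006,"z": 0,"twist": 0}
    - {"hand": 0,"x": 0,"y": -0.006,"z": 0,"twist": 0}
    - {"hand": 0,"x": 0,"y": -0.006,"z": 0,"twist": 0}
    - {"hand": 0,"x": 0,"y": -0.006,"z": 0,"twist": 0}
    - {"hand": 0,"x": 0,"y": -0.005,"z": 0,"twist": 0}
    - {"hand": 0,"x": 0,"y": -0.005,"z": 0,"twist": 0}
    - {"hand": 0,"x": 0,"y": -0.005,"z": 0,"twist": 0}
    - {"hand": 0,"x": 0,"y": -0.004,"z": 0,"twist": 0}
    - {"hand": 0,"x": 0,"y": 0,"z": 0,"twist": 0}

```text
time_s: 7.53
tool_pos: [0.4975, 0.0222, 0.2306]
orientation: [-3.141, -0.0, -3.09]
wrist_force: [-0.5, -0.5, -0.0]
grip_width: 0.001
```

>>> arm_command:
  motion:
    - {"hand": 0,"x": 0,"y": 0,"z": 0,"twist": 0}
    - {"hand": 0,"x": 0,"y": 0,"z": 0,"twist": 0}
    - {"hand": 0,"x": 0,"y": 0.004,"z": -0.015,"twist": 0}
    - {"hand": 0,"x": 0,"y": 0.004,"z": -0.03,"twist": 0}
    - {"hand": 0,"x": 0,"y": 0,"z": -0.025,"twist": 0}
    - {"hand": 0,"x": 0,"y": 0.025,"z": 0,"twist": 0}
    - {"hand": 0,"x": 0,"y": 0.03,"z": 0,"twist": 0}
    - {"hand": 0,"x": 0,"y": 0.02,"z": 0,"twist": 0}
    - {"hand": 0,"x": 0,"y": 0,"z": 0,"twist": 0}
    - {"hand": 0,"x": 0,"y": 0,"z": 0,"twist": 0}

```text
time_s: 8.37
tool_pos: [0.4931, 0.107, 0.3007]
orientation: [3.142, 0.0, -3.087]
wrist_force: [0.1, -0.2, 0.5]
grip_width: -0.0
```

```bash
python3 - <<'E'
from h import *
print(robot.sense()["tool_pos"],robot.sense()["wrist_force"])
im=robot.camera("scene")
cv2.imwrite("pics/s3.png",cv2.resize(im[130:230,150:350],None,fx=4,fy=4,interpolation=cv2.INTER_CUBIC))
E
```

```text
[0.49312269 0.10696022 0.30073595] [ 0.1180813  -0.24483777  0.48212087]
```

View pics/s3.png

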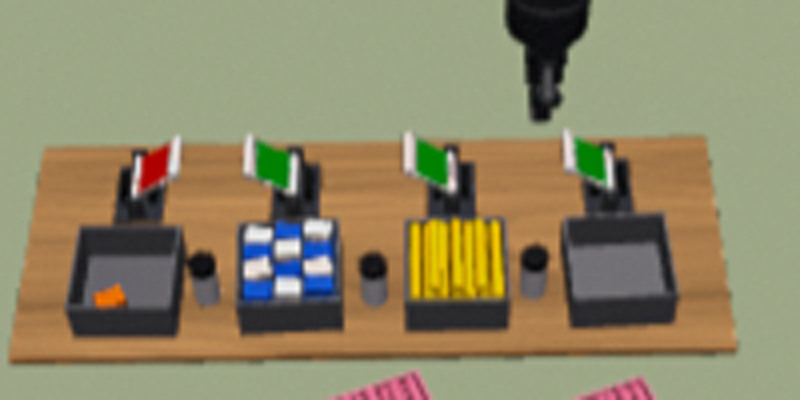

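Tags 2 and 3 both lie green at (433,163) and (272,165). The arm is already outside tag 1's free edge, so I'll descend and push it towards +y.

>>> arm_command:
  motion:
    - {"hand": 0,"x": 0,"y": 0,"z": 0.02,"twist": 0}
    - {"hand": 0,"x": 0,"y": 0,"z": 0.025,"twist": 0}
    - {"hand": 0,"x": 0,"y": 0,"z": 0.017,"twist": 0}
    - {"hand": 0,"x": 0,"y": 0,"z": 0.008,"twist": 0}
    - {"hand": 0,"x": 0,"y": 0,"z": 0,"twist": 0}
    - {"hand": 0,"x": 0,"y": 0.005,"z": 0,"twist": 0}
    - {"hand": 0,"x": 0,"y": 0.005,"z": 0,"twist": 0}
    - {"hand": 0,"x": 0,"y": 0.005,"z": 0,"twist": 0}
    - {"hand": 0,"x": 0,"y": 0.005,"z": 0,"twist": 0}
    - {"hand": 0,"x": 0,"y": 0.005,"z": 0,"twist": 0}

```text
time_s: 9.25
tool_pos: [0.4922, 0.1316, 0.2315]
orientation: [3.141, 0.001, -3.089]
wrist_force: [0.1, -0.8, 0.2]
grip_width: -0.002
```

>>> arm_command:
  motion:
    - {"hand": 0,"x": 0,"y": 0.006,"z": 0,"twist": 0}
    - {"hand": 0,"x": 0,"y": 0.006,"z": 0,"twist": 0}
    - {"hand": 0,"x": 0,"y": 0.006,"z": 0,"twist": 0}
    - {"hand": 0,"x": 0,"y": 0.006,"z": 0,"twist": 0}
    - {"hand": 0,"x": 0,"y": 0.006,"z": 0,"twist": 0}
    - {"hand": 0,"x": 0,"y": 0.006,"z": 0,"twist": 0}
    - {"hand": 0,"x": 0,"y": 0.005,"z": 0,"twist": 0}
    - {"hand": 0,"x": 0,"y": 0.004,"z": 0,"twist": 0}
    - {"hand": 0,"x": 0,"y": 0,"z": 0,"twist": 0}
    - {"hand": 0,"x": 0,"y": 0,"z": 0,"twist": 0}

```text
time_s: 10.08
tool_pos: [0.4896, 0.1759, 0.2306]
orientation: [-3.142, -0.0, -3.089]
wrist_force: [0.0, 0.7, -0.3]
grip_width: 0.001
```

>>> arm_command:
  motion:
    - {"hand": 0,"x": 0,"y": 0,"z": 0,"twist": 0}
    - {"hand": 0,"x": 0,"y": -0.004,"z": -0.015,"twist": 0}
    - {"hand": 0,"x": 0,"y": -0.004,"z": -0.03,"twist": 0}
    - {"hand": 0,"x": 0,"y": 0,"z": -0.035,"twist": 0}
    - {"hand": 0,"x": 0,"y": 0,"z": -0.035,"twist": 0}
    - {"hand": 0,"x": 0,"y": 0,"z": -0.035,"twist": 0}
    - {"hand": 0,"x": 0,"y": 0,"z": -0.02,"twist": 0}
    - {"hand": 0,"x": 0.02,"y": 0,"z": 0,"twist": 0}
    - {"hand": 0,"x": 0.02,"y": 0,"z": 0,"twist": 0}
    - {"hand": 0,"x": 0,"y": 0,"z": 0,"twist": 0}

```text
time_s: 10.92
tool_pos: [0.4477, 0.1645, 0.4012]
orientation: [3.14, -0.0, -3.09]
wrist_force: [-0.3, -0.9, -0.9]
grip_width: 0.002
```

```bash
python3 - <<'E'
from h import *
print(robot.sense()["tool_pos"],robot.sense()["wrist_force"])
im=robot.camera("scene")
cv2.imwrite("pics/s4.png",cv2.resize(im[110:230,100:400],None,fx=2.66,fy=2.66,interpolation=cv2.INTER_CUBIC))
im=cv2.convertScaleAbs(robot.camera("top")[155:255,170:375],alpha=1.6)
cv2.imwrite("pics/t4.png",cv2.resize(im,None,fx=3.9,fy=3.9,interpolation=cv2.INTER_CUBIC))
E
```

```text
[0.44766591 0.16445545 0.40123697] [-0.32051973 -0.93483909 -0.93106797]
```

View pics/s4.png

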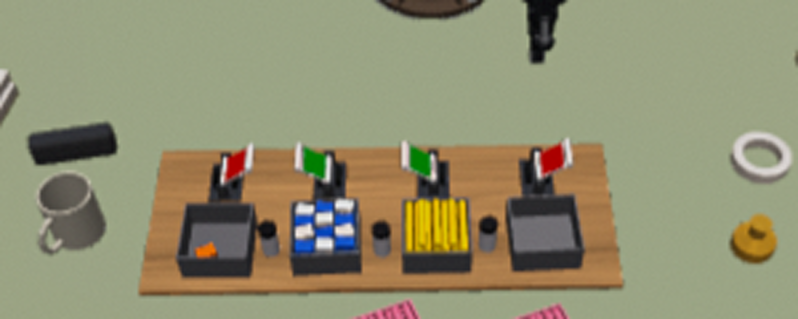

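View pics/t4.png

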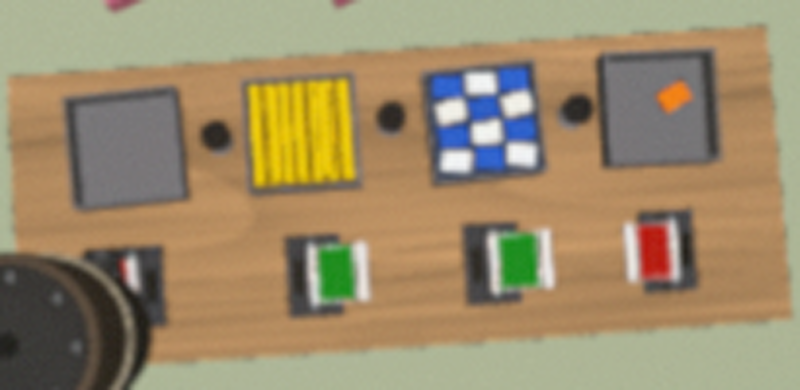

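The tags are as asked: red (235,165) at the last eraser, green (315,163) at the erasers, green (420,162) at the tubes and red (552,158) at empty. All lean fully like the untouched tag, bins and tins are unmoved, and the arm is clear at 0.40 m.

```bash
python3 -c "
from station import robot
print(robot.sense()['time_s'],robot.close_job())"
```

```text
the job is handed in; nothing more can be done
11.0167 None
```

The tags now match the bins, and I handed the job in at 11.0 s. I tipped three tags with the closed fingertip:
- **Erasers and tubes (full bins):** both tags went from red to green.
- **Empty bin:** its tag went from green to red.
- **Bin with one eraser left:** its tag was already red, so I left it alone.

In the last pictures the two full bins show green and the other two show red. All four tags lean as far as the untouched one does, which I judged by eye. The bins and tins stand where they did in the first picture. Wrist force readings stayed under about 2.5 N, and the fingertips ended about 0.23 m above the table.

Two limits on the checks:
- **Empty bin's tag:** the arm partly hid it in the last top view, so its final state rests on the scene camera alone.
- **Hinge positions:** my first estimates from the rollers were about 4 mm off the known 160 mm spacing. I corrected them to fit the spacing before moving.

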